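# Lock the safety cap and shut the tilt-out caddy

## Robot

A 6-joint arm with a two-finger parallel gripper is mounted at the origin on the work surface. World frame = base frame: x ahead of the robot, y to its left, z up, the work surface at z = 0. Lengths are in m, angles in rad, forces in N, time in s.
With the tool pointing down it reaches from about 0.25 to 0.725 m from the base axis. Payload 9.7 kg.
Tool frame: the origin (TCP) lies between the finger pads; the fingertips stand 22 mm ahead of it and the grasp point (between the pads) lies 3 mm ahead of it (ctrl.nose_length is the distance from the TCP to the fingertips, in m); z points along the fingers, y is the direction in which the jaws open and shut (so a half turn about z gives the same grasp; the last joint's range is limited). The gripper opens to 85 mm and grips with 20 to 120 N. Pads are 22 mm wide; open, the fingers measure 114 mm over their backs; the gripper's body (76 mm by 85 mm) begins 54 mm behind the grasp point. The pads swing forward as they close: fully open they stand 13 mm farther back than shut.
Start: joints at [-1.3, 0.087, 0.176, 1.66, 0, 1.571], TCP at [0.147, -0.53, 0.253] pointing down, gripper open.
Joint ranges: [-3.13, 3.13], [-0.85, 1.81], [-1.15, 1.24], [-2.2, 2.28], [-1.44, 1.52], [-3.14, 3.14]. Speed limits (rad/s): [2.22, 2.22, 2.57, 3.14, 3.14, 3.14].

## Interface

Orientations are given as a 3x3 rotation matrix whose columns are the frame's x, y, z axes.
In Python, from rig import ctrl gives the robot as it stands. The module is installed in compiled form; this text tells all that it offers.
- The arm moves only by the tool carry_out, never from a script. Its argument "rows" is a list of rows, each an object of numbers: "wx", "wy", "wz": the turn, a rotation vector about the world's x, y, z in rad; "dx", "dy", "dz": the shift along the world's x, y, z in m; "jaw": the opening, from 0 (shut) to 1 (fully open). A call has 1 to 10 rows; each row shifts and turns the commanded pose from where the row before left it; what a row does not reach is not made up. A row lasts 1/8 s, in which the tool goes at most 62.5 mm and 10.7 degrees, less where a joint would pass 70% of its speed; a pose out of reach is approached as far as the arm can. A call is refused whole if a number of a shift passes 0.0625 or a number of a turn 0.188, either way. A call with a gripper value outside its range is refused whole. The fingers move at their own pace and stop on an object; "grip_force" is the grip in N (left out, the last holds). Time passes only in rows, so rows that do not move let the fingers close. It gives the time, the measured TCP pose, the force and the opening at its end, in the units of the state.
- ctrl.get_state(): the state, without advancing time (a new reading comes with each control period).
- ctrl.grab_frame(name): name is "side" or "top" or "wrist"; returns the picture (420x560x3 uint8, red, green, blue); there is no depth.
- ctrl.camera_model(name): a dict with "camera_matrix" (3x3 intrinsics, pixels), "R" (3x3) and "t" (3): a world point X has camera coordinates R X + t; the wrist camera has in their place "T_tool_cam" (4x4, takes a point from camera to tool coordinates, whose origin is the TCP and whose axes are the flange's). Camera axes: x right, y down, z forward; pixel columns grow to the right and rows downward; lengths in m; the calibration is good to about 2 mm. A picture is of the moment at which its call begins: read the wrist's pose just before it. camera_model takes no time and is no camera call.
- ctrl.job_done(): hands the job in, once; it reports no verdict.
The state is a dict: "clock": time; "joint_positions": joint angles; "dq": joint speeds; "joint_efforts": joint torques, N m; "tcp_pos": TCP position; "tcp_rot": TCP orientation; "force": force on the tool from outside, world axes, zero at the start; "torque": the same for the moment, N m; "grip_width": finger opening in m.
Only numpy, scipy, OpenCV 4.12 (cv2) and the standard library are available. Lean on these libraries where they do the work, as an engineer would, in place of code of your own. Each camera call takes 0.05 s, during which the arm holds its last target.

## Task

The safety cap on the blue bottle in the tipped-out caddy bin has been left unlocked: press the cap down and, keeping it pressed, turn it clockwise until its lugs catch and it stays down when you let go. Then swing the bin back until it is fully shut under the caddy's roof. Do not knock over or push away the spray bottle or the glass votive holder.

Things in the scene. Friction and masses are not known exactly. Their poses are not given: they have to be found in the camera images.
- cap_center (a point): Centre (half-way up) of the white ribbed round cap, 42 mm across, 32 mm high, on the round blue bottle (60 mm across) fixed in the caddy's bin. z runs up along the bottle's axis, which leans with the bin; x, y turn with the cap. Below its rim is 26 mm of bare neck (18 when pressed), then the sloping shoulder. Ribs on the cap's top and the shoulder's front line up within 15 degrees when locked.
- cap (a joint): Turn of the cap about the bottle's axis in rad, growing clockwise seen from above the cap; starts between 0 and 0.3. Unpressed, it cannot turn past about 0.45. Pressed fully down it turns on to an end stop at 1.25. The lugs catch from about 0.95 on; then it cannot turn back unless pressed.
- plunge (a joint): How far the cap is pressed down along the bottle's axis, in m: 0 up, 0.008 fully down. A spring pushes it up (3 N at 0, 8 N fully down). While turning it must be deeper than 0.0065 for the lugs to pass under the tabs. Let go when locked, it rises only to about 0.004 and stays; not locked, it springs back to 0.
- bin (a joint): Tip of the caddy's bin about its level pivot, in rad: 0 shut (bottle upright, under the roof), grows as the top tips out to the front; starts between 0.38 and 0.5, end stop 0.65. It stays where it is left (friction 0.22 N m). A press along the bottle's axis does not turn it. A level push of about 2 to 4 N on the cap's or neck's front shuts it.
- bin_pivot (a point): Middle of the bin's pivot, on the bottle's axis, 60 mm above the underside of the fixed grey plastic caddy (145 mm deep, 118 wide, 260 high, open in front; its roof, on two back posts, underside 192 mm above the pivot, reaches from over the pivot to 80 mm behind). z up; -x points out of the open front, y along the pivot. The cap's centre is 134 mm from the pivot (126 when pressed).
- bin_lip (a point): Middle of the top front edge of the pale grey bin's front panel (98 mm wide, 4 thick, 100 high; a 60 mm wide pull lip stands 7 mm out at its top edge). In the bin's own frame it lies 60 mm in front of the pivot and 85 mm above it, so with the bin shut it is there from point bin_pivot.
- spray_center (a point): Half-way up the tall clear spray bottle with a white head, 50 mm in diameter, 183 mm high, loose on the tray beside the caddy. z is up along it. Leave it alone.
- votive_center (a point): Half-way up the empty glass votive holder, 66 mm in diameter at the rim, 60 mm high, loose on the tray at the other side of the caddy. z is up along it. Leave it alone.

How it is judged:
By the outcome, as a careful person would: the job done as asked, in the order asked, and still so for the second after the job is handed in, with the robot touching nothing.
It also fails if it takes over 45 s, if anything falls off the work surface, if the arm or the gripper's body presses on something with over 40 N, if the wrist force passes 120 N, or if a joint passes its speed limit or range.

## Working session

There is one attempt and no reset: what is moved stays moved. The work goes in short steps, Python scripts to look and compute and a tool call to move; the robot and the scene stay as the last step left them, time stands still between calls to the robot, and variables do not carry over. Pictures are saved under pics/ and viewed, and the job is handed in when it is done.

Besides the shell and the picture viewer there is one more tool, called after "Call:" as name(argument=value, ...) on one line, values as JSON. carry_out: Moves the arm, as the interface text tells. Its arguments: {"type":"object","properties":{"rows":{"type":"array"},"grip_force":{"type":"number"}},"required":["rows"]}

```bash
mkdir -p pics
python3 - <<'E'
from rig import ctrl
import cv2, numpy as np
s=ctrl.get_state(); print(s)
for n in ["side","top","wrist"]:
    im=ctrl.grab_frame(n); cv2.imwrite(f"pics/{n}0.png",im[:,:,::-1])
    print(n,ctrl.camera_model(n))
print(ctrl.nose_length)
E
```

```text
{'clock': 0.0, 'joint_positions': array([-1.29999218e+00,  8.74691538e-02,  1.75135007e-01,  1.65979016e+00,
       -1.79010530e-06,  1.57081676e+00]), 'dq': array([ 9.92839509e-05,  6.58004006e-04, -1.25426297e-03, -6.78164191e-04,
       -1.12745006e-03,  3.45390139e-04]), 'joint_efforts': array([ 2.08391793e-03, -5.20384562e+01,  4.64805973e+01,  1.62514084e-02,
        1.65219549e-04,  7.69250477e-06]), 'tcp_pos': array([ 0.14707591, -0.52976817,  0.2525785 ]), 'tcp_rot': array([[ 9.63561559e-01,  2.67486436e-01, -3.56966548e-04],
       [ 2.67486675e-01, -9.63560710e-01,  1.27909925e-03],
       [-1.81724114e-06, -1.32797466e-03, -9.99999118e-01]]), 'force': array([-0.34611667, -0.61977343, -0.09417332]), 'torque': array([ 0.04616387,  0.03206072, -0.01489564]), 'grip_width': 0.0852399798870056}
side {'camera_matrix': array([[437.73916113,   0.        , 280.23148951],
       [  0.        , 437.73916113, 215.46990094],
       [  0.        ,   0.        ,   1.        ]]), 'R': array([[-0.96677583,  0.25541547, -0.01036497],
       [ 0.20406836,  0.74673179, -0.6330464 ],
       [-
[... 312 characters left out ...]
.03761111],
       [-0.99475127, -0.01317036, -0.10147143],
       [ 0.1018905 , -0.03646054, -0.99412723]]), 't': array([0.01813472, 0.64776455, 0.89761969])}
wrist {'camera_matrix': array([[331.24233525,   0.        , 280.44314814],
       [  0.        , 331.24233525, 206.91417906],
       [  0.        ,   0.        ,   1.        ]]), 'T_tool_cam': array([[-8.30555879e-04, -9.58170356e-01, -2.86197273e-01,
         7.29016837e-02],
       [ 9.99999442e-01, -6.09166506e-04, -8.62587284e-04,
        -5.23098879e-06],
       [ 6.52163772e-04, -2.86197830e-01,  9.58170328e-01,
        -1.19402126e-01],
       [ 0.00000000e+00,  0.00000000e+00,  0.00000000e+00,
         1.00000000e+00]])}
0.022
```

View pics/side0.png

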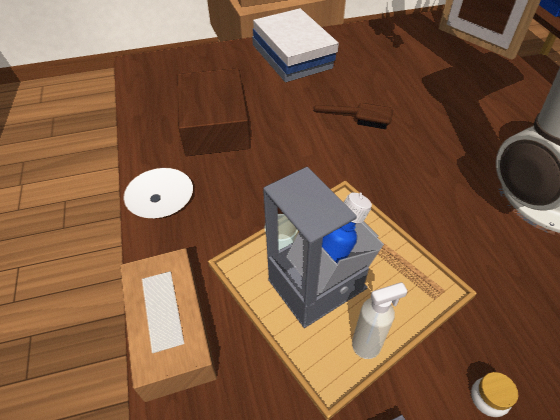

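View pics/top0.png

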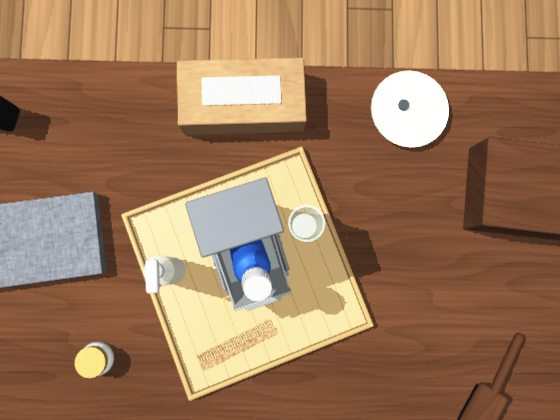

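View pics/wrist0.png

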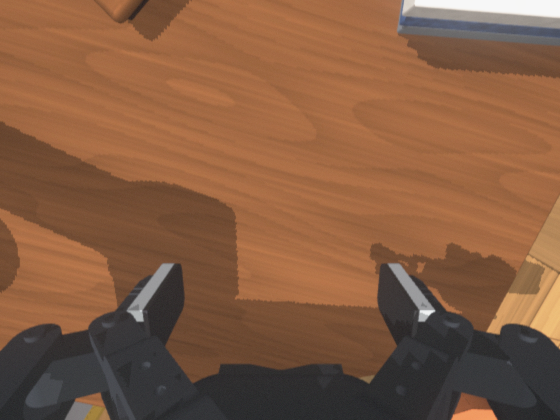

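Run:
```python
import cv2
a=cv2.imread("pics/top0.png")[150:350,110:360]; cv2.imwrite("pics/topz.png",cv2.resize(a,None,fx=3,fy=3,interpolation=cv2.INTER_CUBIC))
a=cv2.imread("pics/side0.png")[160:370,250:450]; cv2.imwrite("pics/sidez.png",cv2.resize(a,None,fx=2.8,fy=2.8,interpolation=cv2.INTER_CUBIC))
```

```text
(no output)
```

View pics/topz.png

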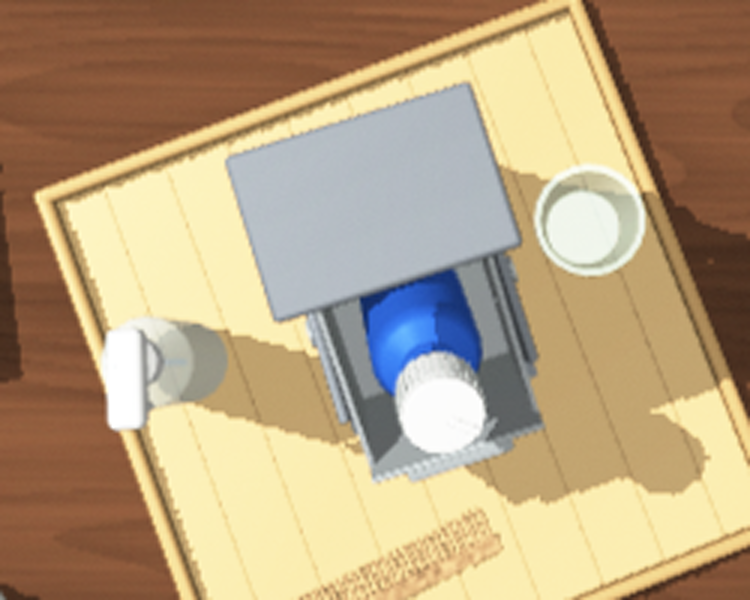

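View pics/sidez.png

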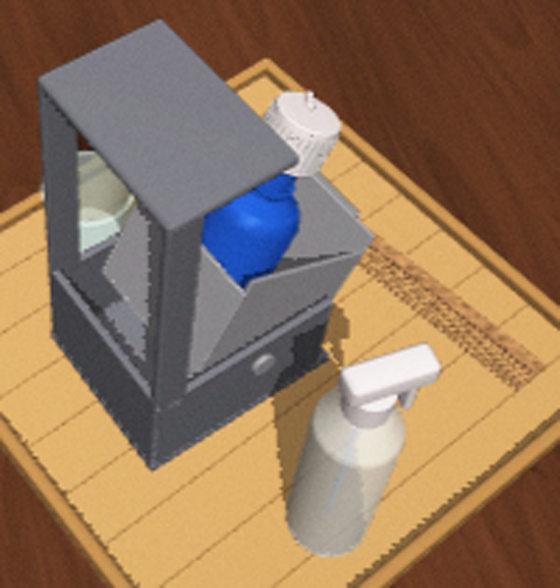

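```bash
cat > h.py <<'E'
import numpy as np, json
from rig import ctrl
def proj(n,X):
    m=ctrl.camera_model(n); X=np.atleast_2d(X)
    c=X@m["R"].T+m["t"]; p=c@m["camera_matrix"].T; return p[:,:2]/p[:,2:]
def Rz(a): c,s=np.cos(a),np.sin(a); return np.array([[c,-s,0],[s,c,0],[0,0,1]])
def binp(q,d): # bin angle q, dist d along axis -> caddy frame
    return np.array([-np.sin(q)*d,0,np.cos(q)*d])
E
python3 - <<'E'
from h import *
from scipy.optimize import least_squares
Z=lambda p,f,o:(np.array(p,float)+.5)/f-.5+np.array(o)
top=Z([(228,157),(470,83),(521,242),(275,320)],3,(110,150)); topc=Z([(441,414)],3,(110,150))
side=Z([(160,20),(42,80),(297,160),(165,228),(153,468)],2.8,(250,160)); sidec=Z([(308,113)],2.8,(250,160))
ct=np.array([(80,59,200),(80,-59,200),(0,-59,200),(0,59,200)])/1e3
cs=np.array([(0,-59,200),(80,-59,200),(0,59,200),(80,59,200),(80,59,-60)])/1e3
def res(v,full=False):
    R=Rz(v[3]);P=v[:3]
    f=lambda X:np.atleast_2d(X)@R.T+P
    cap=f(binp(v[4],.150))
    rt=proj("top",np.vstack([f(ct),cap]))-np.vstack([top,topc])
    rs=proj("side",np.vstack([f(cs),cap]))-np.vstack([side,sidec])
    r=np.vstack([rt,rs]); return r if full else r.ravel()
s=least_squares(res,[.5,0,.08,.2,.45]); print(s.x.round(4),res(s.x,True).round(1).tolist())
v=s.x
np.save("fit.npy",v)
R=Rz(v[3]); print("cap top",v[:3]+R@binp(v[4],.15),"axis",R@binp(v[4],1))
def tri(pt,ps):
    f=lambda X:np.r_[(proj("top",X)-pt)[0],(proj("side",X)-ps)[0]]
    s=least_squares(f,[.5,0,.2]);return s.x,s.fun
print(tri(topc[0],sidec[0]))
E
```

```text
[0.5851 0.0842 0.0652 0.3146 0.435 ] [[-1.3, -0.2], [0.7, -0.6], [1.1, 1.6], [-0.1, 1.6], [0.6, 0.3], [0.3, -0.9], [-2.7, -1.0], [1.0, -0.4], [0.3, 1.4], [-1.4, 1.8], [-0.5, 0.9]]
cap top [0.52495025 0.06466431 0.20120468] axis [-0.40076775 -0.13040461  0.90685161]
(array([0.52524193, 0.06558906, 0.20464766]), array([-0.08913004,  0.168159  , -0.20436002, -0.02866177]))
```

```bash
cat >> h.py <<'E'
from scipy.spatial.transform import Rotation as Ro
v=np.load("fit.npy")
def goal(q,phi,d,P=None,yaw=None):
    P=v[:3] if P is None else P; yaw=v[3] if yaw is None else yaw
    R=Rz(yaw); a=R@binp(q,1); y=R@np.array([0,1,0]); z=-a
    Rm=np.c_[np.cross(y,z),y,z]@Rz(phi)
    return P+a*d,Rm
def delta(pg,Rg,pc=None,Rc=None):
    s=ctrl.get_state()
    if pc is None: pc,Rc=s["tcp_pos"],s["tcp_rot"]
    r=Ro.from_matrix(Rg@Rc.T).as_rotvec()
    print("dp",(pg-pc).round(4),"rotvec",r.round(4),"|r|",np.linalg.norm(r).round(3),"rows>=",max(np.abs(pg-pc).max()/.06,np.linalg.norm(r)/.18).round(1))
    return pg-pc,r
def st():
    s=ctrl.get_state(); print("t",round(s["clock"],2),"p",s["tcp_pos"].round(4),"q",s["joint_positions"].round(3),"F",s["force"].round(2),"T",s["torque"].round(3),"w",round(s["grip_width"],4)); print(s["tcp_rot"].round(3).tolist())
    return s
E
python3 - <<'E'
from h import *
p,R=goal(v[4],-.6,.134+.14); print(p); delta(p,R)
E
```

```text
[0.47525505 0.04849414 0.31365428]
dp [0.3282 0.5783 0.0609] rotvec [ 0.5696 -0.0031 -2.4479] |r| 2.513 rows>= 14.0
```

Call:
carry_out(rows=[{"dx": 0.015, "dy": 0.03, "dz": 0.01, "wz": 0.18}, {"dx": 0.02, "dy": 0.03, "dz": 0.01, "wz": 0.18}, {"dx": 0.02, "dy": 0.03, "dz": 0.01, "wz": 0.18}, {"dx": 0.02, "dy": 0.03, "dz": 0.01, "wz": 0.18}, {"dx": 0.02, "dy": 0.03, "dz": 0.01, "wz": 0.18}, {"dx": 0.02, "dy": 0.03, "dz": 0.01, "wz": 0.18}, {"dx": 0.02, "dy": 0.03, "dz": 0.01, "wz": 0.18}, {"dx": 0.02, "dy": 0.03, "dz": 0.01, "wz": 0.18}, {"dx": 0.02, "dy": 0.03, "wz": 0.18}, {"dx": 0.01, "dy": 0.03, "wz": 0.18}])

```text
schema error: expected keys wx, wy, wz, dx, dy, dz, jaw
```

Run:
```python
from h import *
st()
p,R=goal(v[4],-.6,.134+.14); print(p); delta(p,R)
```

```text
t 0.15 p [ 0.1471 -0.5298  0.2527] q [-1.3    0.087  0.175  1.66   0.     1.571] F [-0.23 -0.42  0.32] T [-0.005 -0.017  0.01 ] w 0.0854
[[0.964, 0.267, -0.0], [0.267, -0.964, 0.001], [0.0, -0.001, -1.0]]
[0.47525505 0.04849414 0.31365428]
dp [0.3282 0.5783 0.0609] rotvec [ 0.5696 -0.0031 -2.4479] |r| 2.513 rows>= 14.0
```

All keys are needed in every row.

Call:
carry_out(rows=[{"wx": 0, "wy": 0, "wz": 0.18, "dx": 0.015, "dy": 0.03, "dz": 0.01, "jaw": 1}, {"wx": 0, "wy": 0, "wz": 0.18, "dx": 0.02, "dy": 0.03, "dz": 0.01, "jaw": 1}, {"wx": 0, "wy": 0, "wz": 0.18, "dx": 0.02, "dy": 0.03, "dz": 0.01, "jaw": 1}, {"wx": 0, "wy": 0, "wz": 0.18, "dx": 0.02, "dy": 0.03, "dz": 0.01, "jaw": 1}, {"wx": 0, "wy": 0, "wz": 0.18, "dx": 0.02, "dy": 0.03, "dz": 0.01, "jaw": 1}, {"wx": 0, "wy": 0, "wz": 0.18, "dx": 0.02, "dy": 0.03, "dz": 0.01, "jaw": 1}, {"wx": 0, "wy": 0, "wz": 0.18, "dx": 0.02, "dy": 0.03, "dz": 0.01, "jaw": 1}, {"wx": 0, "wy": 0, "wz": 0.18, "dx": 0.02, "dy": 0.03, "dz": 0.01, "jaw": 1}, {"wx": 0, "wy": 0, "wz": 0.18, "dx": 0.02, "dy": 0.03, "dz": 0, "jaw": 1}, {"wx": 0, "wy": 0, "wz": 0.18, "dx": 0.01, "dy": 0.03, "dz": 0, "jaw": 1}])

```text
clock: 1.4
tcp_pos: [0.3328, -0.2289, 0.3331]
tcp_rot: [[-0.485, 0.874, -0.0], [0.874, 0.485, 0.0], [0.0, -0.0, -1.0]]
force: [0.1, 0.6, -0.3]
grip_width: 0.0855
```

Run:
```python
from h import *
st()
p,R=goal(v[4],-.6,.134+.14); print(p); delta(p,R)
```

```text
t 1.4 p [ 0.3328 -0.2289  0.3331] q [-0.603 -0.21   0.052  1.834  0.     0.462] F [ 0.11  0.6  -0.27] T [ 0.004  0.055 -0.056] w 0.0855
[[-0.485, 0.874, -0.0], [0.874, 0.485, 0.0], [0.0, -0.0, -1.0]]
[0.47525505 0.04849414 0.31365428]
dp [ 0.1425  0.2774 -0.0194] rotvec [-0.321  -0.4016  1.943 ] |r| 2.01 rows>= 11.2
```

Call:
carry_out(rows=[{"wx": -0.027, "wy": -0.033, "wz": 0.162, "dx": 0.012, "dy": 0.024, "dz": 0, "jaw": 1}, {"wx": -0.027, "wy": -0.033, "wz": 0.162, "dx": 0.012, "dy": 0.024, "dz": 0, "jaw": 1}, {"wx": -0.027, "wy": -0.033, "wz": 0.162, "dx": 0.012, "dy": 0.024, "dz": 0, "jaw": 1}, {"wx": -0.027, "wy": -0.033, "wz": 0.162, "dx": 0.012, "dy": 0.024, "dz": 0, "jaw": 1}, {"wx": -0.027, "wy": -0.033, "wz": 0.162, "dx": 0.012, "dy": 0.024, "dz": 0, "jaw": 1}, {"wx": -0.027, "wy": -0.033, "wz": 0.162, "dx": 0.012, "dy": 0.024, "dz": 0, "jaw": 1}, {"wx": -0.027, "wy": -0.033, "wz": 0.162, "dx": 0.012, "dy": 0.024, "dz": 0, "jaw": 1}, {"wx": -0.027, "wy": -0.033, "wz": 0.162, "dx": 0.012, "dy": 0.024, "dz": 0, "jaw": 1}, {"wx": -0.027, "wy": -0.033, "wz": 0.162, "dx": 0.012, "dy": 0.024, "dz": 0, "jaw": 1}, {"wx": -0.027, "wy": -0.033, "wz": 0.162, "dx": 0.012, "dy": 0.024, "dz": 0, "jaw": 1}])

```text
clock: 2.65
tcp_pos: [0.4522, 0.011, 0.3332]
tcp_rot: [[-0.774, -0.515, 0.369], [-0.536, 0.842, 0.051], [-0.337, -0.158, -0.928]]
force: [0.4, 0.1, -0.1]
grip_width: 0.085
```

Run:
```python
from h import *
st()
p,R=goal(v[4],-.6,.134+.14); print(p); delta(p,R)
```

```text
t 2.65 p [0.4522 0.011  0.3332] q [-0.007 -0.463 -0.188  1.468  0.054 -0.574] F [ 0.36  0.13 -0.13] T [-0.067  0.345 -0.006] w 0.085
[[-0.774, -0.515, 0.369], [-0.536, 0.842, 0.051], [-0.337, -0.158, -0.928]]
[0.47525505 0.04849414 0.31365428]
dp [ 0.023   0.0375 -0.0195] rotvec [-0.0505 -0.0667  0.3245] |r| 0.335 rows>= 1.9
```

Call:
carry_out(rows=[{"wx": -0.025, "wy": -0.033, "wz": 0.162, "dx": 0.012, "dy": 0.019, "dz": -0.01, "jaw": 1}, {"wx": -0.025, "wy": -0.033, "wz": 0.162, "dx": 0.011, "dy": 0.0185, "dz": -0.0095, "jaw": 1}, {"wx": 0, "wy": 0, "wz": 0, "dx": 0, "dy": 0, "dz": 0, "jaw": 1}])

```text
clock: 3.02
tcp_pos: [0.4748, 0.0479, 0.3125]
tcp_rot: [[-0.543, -0.739, 0.398], [-0.765, 0.631, 0.129], [-0.347, -0.234, -0.908]]
force: [-0.2, -0.5, -0.5]
grip_width: 0.0856
```

Run:
```python
from h import *
import cv2
s=st()
np.savez("w1.npz",p=s["tcp_pos"],R=s["tcp_rot"])
im=ctrl.grab_frame("wrist"); cv2.imwrite("pics/w1.png",im[:,:,::-1])
p,R=goal(v[4],-.6,.134+.14); delta(p,R)
```

```text
t 3.02 p [0.4748 0.0479 0.3125] q [ 0.037 -0.461 -0.244  1.371  0.115 -0.846] F [-0.23 -0.51 -0.46] T [-0.153  0.399 -0.031] w 0.0856
[[-0.543, -0.739, 0.398], [-0.765, 0.631, 0.129], [-0.347, -0.234, -0.908]]
dp [0.0006 0.0011 0.0003] rotvec [-0.0019 -0.0036  0.009 ] |r| 0.01 rows>= 0.1
```

View pics/w1.png

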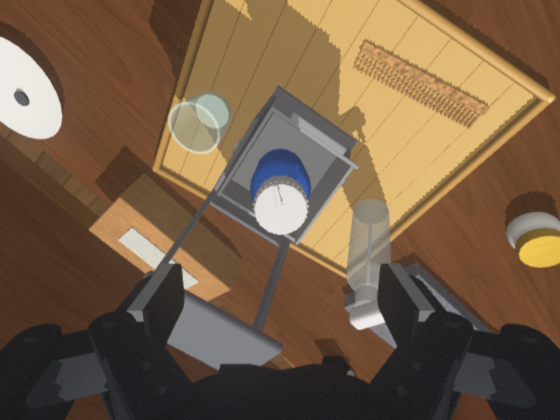

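Run:
```python
import cv2
a=cv2.imread("pics/w1.png")[80:260,200:380]; cv2.imwrite("pics/w1z.png",cv2.resize(a,None,fx=3.3,fy=3.3,interpolation=cv2.INTER_CUBIC))
```

```text
(no output)
```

View pics/w1z.png

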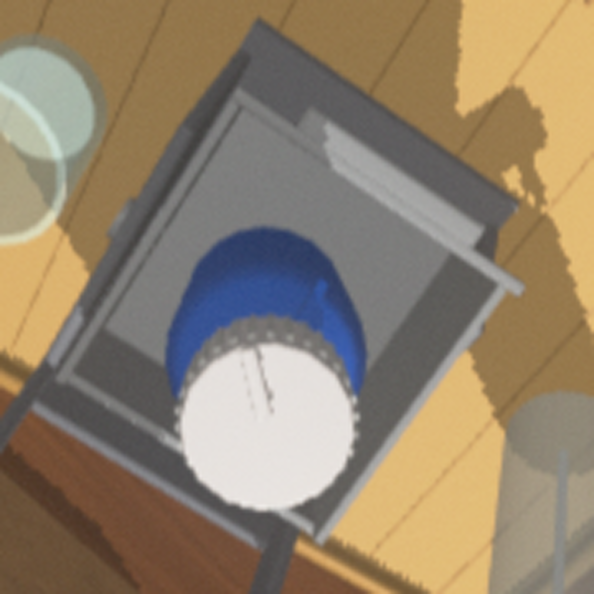

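```bash
cat >> h.py <<'E'
def wproj(p,R,X):
    m=ctrl.camera_model("wrist");T=m["T_tool_cam"]
    X=np.atleast_2d(X); t=(X-p)@R; c=(t-T[:3,3])@T[:3,:3]; q=c@m["camera_matrix"].T; return q[:,:2]/q[:,2:]
E
python3 - <<'E'
from h import *
from scipy.optimize import least_squares
w=np.load("w1.npz"); p,R=w["p"],w["R"]
top,_=goal(v[4],0,.150)
print("pred",wproj(p,R,top), "meas 281.2 209.2")
Z=lambda p,f,o:(np.array(p,float)+.5)/f-.5+np.array(o)
mt=Z((441,414),3,(110,150));ms=Z((308,113),2.8,(250,160));mw=Z((268.5,427),3.3,(200,80))
f=lambda X:np.r_[(proj("top",X)-mt)[0],(proj("side",X)-ms)[0],(wproj(p,R,X)-mw)[0]]
s=least_squares(f,top);print(s.x,top,s.fun.round(2))
# bin panel lip corners & wrist panel check
Rc=Rz(v[3]);q=v[4]
def b(x,y,z): return v[:3]+Rc@np.array([x*np.cos(q)-z*np.sin(q),y,x*np.sin(q)+z*np.cos(q)])
B=lambda *a:b(*[i/1e3 for i in a])
for c in [(-60,49,85),(-60,-49,85),(-67,30,85),(-67,-30,85)]:
    print(c,((wproj(p,R,B(*c))[0]-[200,80])*3.3).round(0),((proj("top",B(*c))[0]-[110,150])*3).round(0))
E
```

```text
pred [[279.55520808 209.63697937]] meas 281.2 209.2
[0.52401957 0.06483101 0.20122127] [0.52495025 0.06466431 0.20120468] [ 0.44  0.92  0.06  0.89 -0.43  0.27]
(-60, 49, 85) [524. 285.] [371. 484.]
(-60, -49, 85) [236.  84.] [543. 428.]
(-67, 30, 85) [485. 227.] [408. 484.]
(-67, -30, 85) [309. 102.] [513. 450.]
```

Run:
```python
from h import *
p,R=goal(v[4],-.6,.137); p=p+[-.0009,.0002,0]; print(p);delta(p,R)
```

```text
[0.52926023 0.06655957 0.18941561]
dp [ 0.0546  0.0192 -0.124 ] rotvec [-0.0019 -0.0036  0.009 ] |r| 0.01 rows>= 2.1
```

Call:
carry_out(rows=[{"wx": -0.002, "wy": -0.004, "wz": 0.009, "dx": 0.007, "dy": 0.0024, "dz": -0.0155, "jaw": 1}, {"wx": 0, "wy": 0, "wz": 0, "dx": 0.007, "dy": 0.0024, "dz": -0.0155, "jaw": 1}, {"wx": 0, "wy": 0, "wz": 0, "dx": 0.007, "dy": 0.0024, "dz": -0.0155, "jaw": 1}, {"wx": 0, "wy": 0, "wz": 0, "dx": 0.007, "dy": 0.0024, "dz": -0.0155, "jaw": 1}, {"wx": 0, "wy": 0, "wz": 0, "dx": 0.007, "dy": 0.0024, "dz": -0.0155, "jaw": 1}, {"wx": 0, "wy": 0, "wz": 0, "dx": 0.007, "dy": 0.0024, "dz": -0.0155, "jaw": 1}, {"wx": 0, "wy": 0, "wz": 0, "dx": 0.007, "dy": 0.0024, "dz": -0.0155, "jaw": 1}, {"wx": 0, "wy": 0, "wz": 0, "dx": 0.0056, "dy": 0.0024, "dz": -0.0155, "jaw": 1}, {"wx": 0, "wy": 0, "wz": 0, "dx": 0, "dy": 0, "dz": 0, "jaw": 1}])

```text
clock: 4.2
tcp_pos: [0.5293, 0.0669, 0.1879]
tcp_rot: [[-0.535, -0.744, 0.4], [-0.77, 0.624, 0.131], [-0.347, -0.238, -0.907]]
force: [-0.9, -0.3, 0.8]
grip_width: 0.0859
```

Run:
```python
from h import *
import cv2
s=st()
im=ctrl.grab_frame("wrist"); cv2.imwrite("pics/w2.png",im[:,:,::-1])
im=ctrl.grab_frame("side"); cv2.imwrite("pics/s2.png",cv2.resize(im[130:330,230:450,::-1],None,fx=2.6,fy=2.6))
```

```text
t 4.2 p [0.5293 0.0669 0.1879] q [ 0.076 -0.375 -0.431  1.092  0.1   -0.82 ] F [-0.87 -0.32  0.82] T [-0.113  0.378 -0.041] w 0.0859
[[-0.535, -0.744, 0.4], [-0.77, 0.624, 0.131], [-0.347, -0.238, -0.907]]
```

View pics/w2.png

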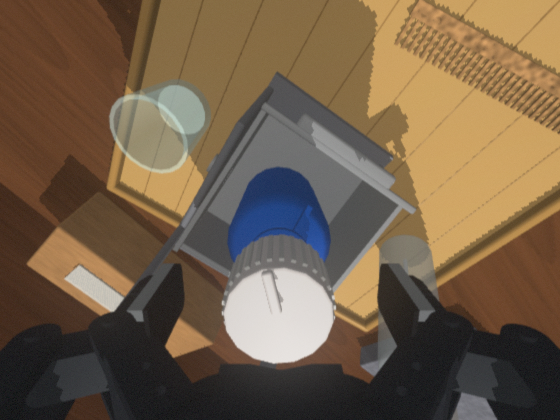

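View pics/s2.png

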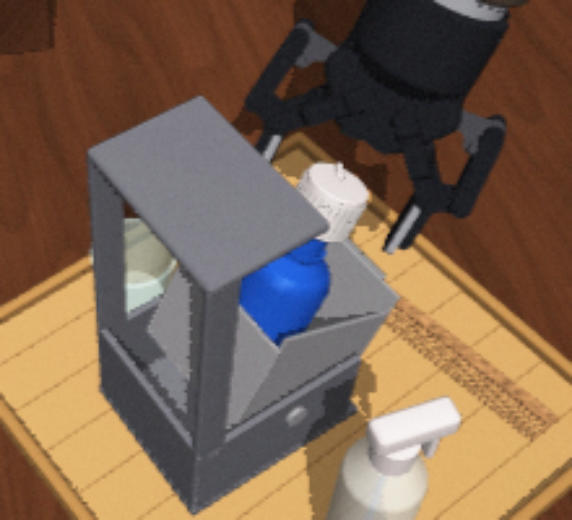

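Call:
carry_out(rows=[{"wx": 0, "wy": 0, "wz": 0, "dx": 0, "dy": 0, "dz": 0, "jaw": 0.6}, {"wx": 0, "wy": 0, "wz": 0, "dx": 0, "dy": 0, "dz": 0, "jaw": 0.5}, {"wx": 0, "wy": 0, "wz": 0, "dx": 0, "dy": 0, "dz": 0, "jaw": 0.3}, {"wx": 0, "wy": 0, "wz": 0, "dx": 0, "dy": 0, "dz": 0, "jaw": 0}, {"wx": 0, "wy": 0, "wz": 0, "dx": 0, "dy": 0, "dz": 0, "jaw": 0}, {"wx": 0, "wy": 0, "wz": 0, "dx": 0, "dy": 0, "dz": 0, "jaw": 0}, {"wx": 0, "wy": 0, "wz": 0, "dx": 0, "dy": 0, "dz": 0, "jaw": 0}, {"wx": 0, "wy": 0, "wz": 0, "dx": 0, "dy": 0, "dz": 0, "jaw": 0}], grip_force=60)

```text
clock: 5.3
tcp_pos: [0.5299, 0.0668, 0.19]
tcp_rot: [[-0.534, -0.744, 0.403], [-0.77, 0.624, 0.131], [-0.349, -0.24, -0.906]]
force: [-0.9, 1.6, 3.1]
grip_width: 0.0401
```

Run:
```python
from h import *
import cv2
s=st()
im=ctrl.grab_frame("wrist"); cv2.imwrite("pics/w3.png",im[:,:,::-1])
```

```text
t 5.3 p [0.5299 0.0668 0.19  ] q [ 0.076 -0.377 -0.429  1.092  0.101 -0.82 ] F [-0.86  1.58  3.14] T [0.292 0.332 0.219] w 0.0401
[[-0.534, -0.744, 0.403], [-0.77, 0.624, 0.131], [-0.349, -0.24, -0.906]]
```

View pics/w3.png

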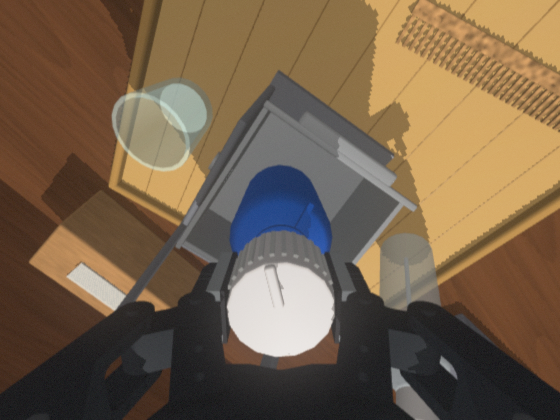

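Call:
carry_out(rows=[{"wx": 0, "wy": 0, "wz": 0, "dx": 0.0008, "dy": 0.00026, "dz": -0.0018, "jaw": 0}, {"wx": 0, "wy": 0, "wz": 0, "dx": 0.0008, "dy": 0.00026, "dz": -0.0018, "jaw": 0}, {"wx": 0, "wy": 0, "wz": 0, "dx": 0.0008, "dy": 0.00026, "dz": -0.0018, "jaw": 0}, {"wx": 0, "wy": 0, "wz": 0, "dx": 0, "dy": 0, "dz": 0, "jaw": 0}])

```text
clock: 5.85
tcp_pos: [0.5323, 0.0676, 0.1846]
tcp_rot: [[-0.534, -0.744, 0.403], [-0.77, 0.624, 0.131], [-0.349, -0.24, -0.906]]
force: [-3.7, 1.9, 5.5]
grip_width: 0.0401
```

Run:
```python
from h import *
s=st(); print("axis F",s["force"]@-s["tcp_rot"][:,2])
```

```text
t 5.85 p [0.5323 0.0676 0.1846] q [ 0.077 -0.37  -0.435  1.08   0.1   -0.819] F [-3.67  1.86  5.48] T [0.369 0.51  0.252] w 0.0401
[[-0.534, -0.744, 0.403], [-0.77, 0.624, 0.131], [-0.349, -0.24, -0.906]]
axis F 6.2010226774185595
```

Call:
carry_out(rows=[{"wx": 0, "wy": 0, "wz": 0, "dx": 0.0008, "dy": 0.00026, "dz": -0.0018, "jaw": 0}, {"wx": 0, "wy": 0, "wz": 0, "dx": 0.0008, "dy": 0.00026, "dz": -0.0018, "jaw": 0}, {"wx": 0, "wy": 0, "wz": 0, "dx": 0, "dy": 0, "dz": 0, "jaw": 0}])

```text
clock: 6.22
tcp_pos: [0.5342, 0.0683, 0.1837]
tcp_rot: [[-0.533, -0.743, 0.406], [-0.77, 0.624, 0.132], [-0.351, -0.242, -0.905]]
force: [-15.0, -0.2, 21.1]
grip_width: 0.0398
```

Run:
```python
from h import *
s=st(); print("axis F",s["force"]@-s["tcp_rot"][:,2])
```

```text
t 6.22 p [0.5342 0.0683 0.1837] q [ 0.078 -0.369 -0.436  1.073  0.1   -0.818] F [-14.97  -0.15  21.11] T [0.521 1.502 0.41 ] w 0.0398
[[-0.533, -0.743, 0.406], [-0.77, 0.624, 0.132], [-0.351, -0.242, -0.905]]
axis F 25.190166049258337
```

Call:
carry_out(rows=[{"wx": 0.0405, "wy": 0.0132, "wz": -0.0905, "dx": 0, "dy": 0, "dz": 0, "jaw": 0}, {"wx": 0.0405, "wy": 0.0132, "wz": -0.0905, "dx": 0, "dy": 0, "dz": 0, "jaw": 0}, {"wx": 0.0405, "wy": 0.0132, "wz": -0.0905, "dx": 0, "dy": 0, "dz": 0, "jaw": 0}, {"wx": 0.0405, "wy": 0.0132, "wz": -0.0905, "dx": 0, "dy": 0, "dz": 0, "jaw": 0}, {"wx": 0, "wy": 0, "wz": 0, "dx": 0, "dy": 0, "dz": 0, "jaw": 0}])

```text
clock: 6.85
tcp_pos: [0.5343, 0.0682, 0.1837]
tcp_rot: [[-0.78, -0.476, 0.406], [-0.465, 0.875, 0.133], [-0.418, -0.085, -0.904]]
force: [-12.4, -0.5, 21.2]
grip_width: 0.0402
```

Run:
```python
from h import *
import cv2
s=st(); z=s["tcp_rot"][:,2]; print("axis F",s["force"]@-z,"T",s["torque"]@-z)
im=ctrl.grab_frame("wrist"); cv2.imwrite("pics/w4.png",im[:,:,::-1])
```

```text
t 6.85 p [0.5343 0.0682 0.1837] q [ 0.078 -0.368 -0.436  1.073  0.101 -0.417] F [-12.42  -0.49  21.16] T [0.314 1.296 0.319] w 0.0402
[[-0.78, -0.476, 0.406], [-0.465, 0.875, 0.133], [-0.418, -0.085, -0.904]]
axis F 24.238172065573877 T -0.011442414223048036
```

View pics/w4.png

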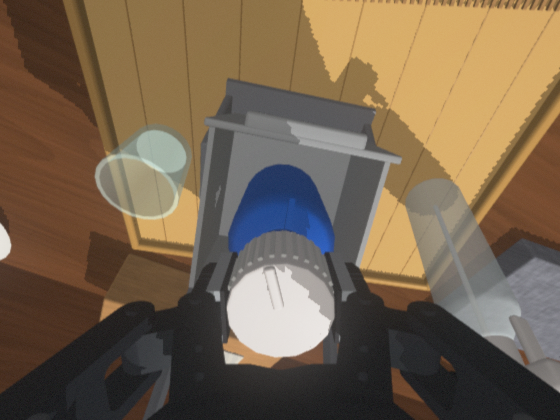

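Call:
carry_out(rows=[{"wx": 0.0405, "wy": 0.0132, "wz": -0.0905, "dx": 0, "dy": 0, "dz": 0, "jaw": 0}, {"wx": 0.0405, "wy": 0.0132, "wz": -0.0905, "dx": 0, "dy": 0, "dz": 0, "jaw": 0}, {"wx": 0.0405, "wy": 0.0132, "wz": -0.0905, "dx": 0, "dy": 0, "dz": 0, "jaw": 0}, {"wx": 0.0405, "wy": 0.0132, "wz": -0.0905, "dx": 0, "dy": 0, "dz": 0, "jaw": 0}, {"wx": 0, "wy": 0, "wz": 0, "dx": 0, "dy": 0, "dz": 0, "jaw": 0}])

```text
clock: 7.52
tcp_pos: [0.5344, 0.068, 0.1837]
tcp_rot: [[-0.904, -0.135, 0.406], [-0.087, 0.987, 0.134], [-0.419, 0.085, -0.904]]
force: [-12.0, -1.5, 20.5]
grip_width: 0.0403
```

Run:
```python
from h import *
import cv2
s=st(); z=s["tcp_rot"][:,2]; print("axis F",s["force"]@-z,"T",s["torque"]@-z)
```

```text
t 7.53 p [0.5344 0.068  0.1837] q [ 0.077 -0.369 -0.437  1.072  0.102 -0.018] F [-11.99  -1.52  20.51] T [0.197 1.18  0.225] w 0.0403
[[-0.904, -0.135, 0.406], [-0.087, 0.987, 0.134], [-0.419, 0.085, -0.904]]
axis F 23.607913954003802 T -0.03395033462769134
```

Call:
carry_out(rows=[{"wx": 0.0405, "wy": 0.0132, "wz": -0.0905, "dx": 0, "dy": 0, "dz": 0, "jaw": 0}, {"wx": 0.0203, "wy": 0.0066, "wz": -0.0452, "dx": 0, "dy": 0, "dz": 0, "jaw": 0}, {"wx": 0, "wy": 0, "wz": 0, "dx": 0, "dy": 0, "dz": 0, "jaw": 0}])

```text
clock: 7.9
tcp_pos: [0.5344, 0.0679, 0.1837]
tcp_rot: [[-0.914, 0.001, 0.406], [0.061, 0.989, 0.134], [-0.402, 0.147, -0.904]]
force: [-13.1, -1.6, 20.6]
grip_width: 0.0397
```

Run:
```python
from h import *
import cv2
s=st(); z=s["tcp_rot"][:,2]; print("axis F",s["force"]@-z,"T",s["torque"]@-z)
im=ctrl.grab_frame("wrist"); cv2.imwrite("pics/w5.png",im[:,:,::-1])
```

```text
t 7.9 p [0.5344 0.0679 0.1837] q [ 0.076 -0.369 -0.437  1.072  0.103  0.131] F [-13.09  -1.55  20.62] T [0.142 1.2   0.21 ] w 0.0397
[[-0.914, 0.001, 0.406], [0.061, 0.989, 0.134], [-0.402, 0.147, -0.904]]
axis F 24.15875541319081 T -0.0284901096343472
```

View pics/w5.png

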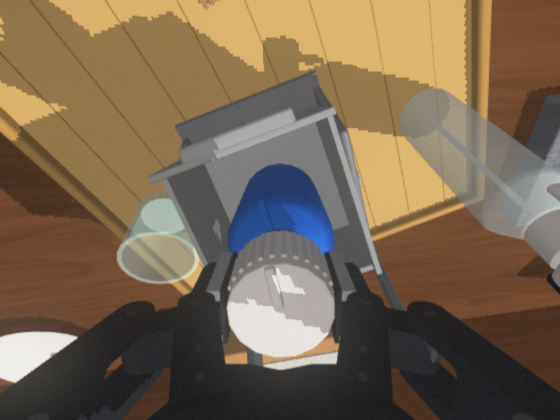

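Call:
carry_out(rows=[{"wx": 0.0405, "wy": 0.0132, "wz": -0.0905, "dx": 0, "dy": 0, "dz": 0, "jaw": 0}, {"wx": 0, "wy": 0, "wz": 0, "dx": 0, "dy": 0, "dz": 0, "jaw": 0}])

```text
clock: 8.2
tcp_pos: [0.5342, 0.0685, 0.1835]
tcp_rot: [[-0.909, 0.092, 0.406], [0.159, 0.978, 0.135], [-0.384, 0.188, -0.904]]
force: [-13.3, 1.4, 18.8]
grip_width: 0.0399
```

Run:
```python
from h import *
import cv2
s=st(); z=s["tcp_rot"][:,2]; print("axis F",s["force"]@-z,"T",s["torque"]@-z)
```

```text
t 8.2 p [0.5342 0.0685 0.1835] q [ 0.077 -0.369 -0.438  1.072  0.104  0.232] F [-13.28   1.38  18.78] T [0.726 1.136 0.602] w 0.0399
[[-0.909, 0.092, 0.406], [0.159, 0.978, 0.135], [-0.384, 0.188, -0.904]]
axis F 22.172796171233855 T 0.09545141483391639
```

Call:
carry_out(rows=[{"wx": 0.0365, "wy": 0.0119, "wz": -0.0815, "dx": 0, "dy": 0, "dz": 0, "jaw": 0}, {"wx": 0, "wy": 0, "wz": 0, "dx": 0, "dy": 0, "dz": 0, "jaw": 0}])

```text
clock: 8.45
tcp_pos: [0.5341, 0.0683, 0.1828]
tcp_rot: [[-0.897, 0.174, 0.405], [0.247, 0.96, 0.135], [-0.366, 0.221, -0.904]]
force: [-10.1, 2.2, 15.0]
grip_width: 0.0401
```

Run:
```python
from h import *
import cv2
s=st(); z=s["tcp_rot"][:,2]; print("axis F",s["force"]@-z,"T",s["torque"]@-z)
im=ctrl.grab_frame("wrist"); cv2.imwrite("pics/w6.png",cv2.resize(im[180:380,180:380,::-1],None,fx=3,fy=3,interpolation=cv2.INTER_CUBIC))
```

```text
t 8.45 p [0.5341 0.0683 0.1828] q [ 0.077 -0.369 -0.438  1.071  0.104  0.322] F [-10.15   2.17  15.  ] T [0.466 0.894 0.328] w 0.0401
[[-0.897, 0.174, 0.405], [0.247, 0.96, 0.135], [-0.366, 0.221, -0.904]]
axis F 17.384341701310262 T -0.013445750727742622
```

View pics/w6.png

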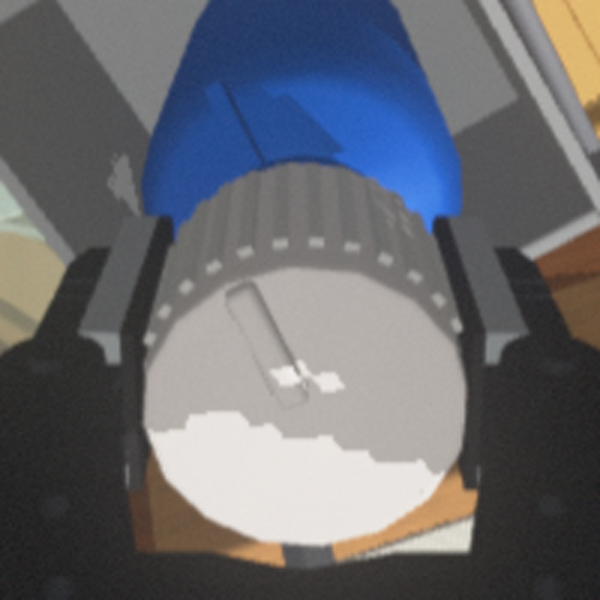

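Call:
carry_out(rows=[{"wx": 0, "wy": 0, "wz": 0, "dx": 0, "dy": 0, "dz": 0, "jaw": 1}, {"wx": 0, "wy": 0, "wz": 0, "dx": 0, "dy": 0, "dz": 0, "jaw": 1}, {"wx": 0, "wy": 0, "wz": 0, "dx": 0, "dy": 0, "dz": 0, "jaw": 1}, {"wx": 0, "wy": 0, "wz": 0, "dx": 0, "dy": 0, "dz": 0, "jaw": 1}, {"wx": 0, "wy": 0, "wz": 0, "dx": -0.006, "dy": -0.002, "dz": 0.014, "jaw": 1}, {"wx": 0, "wy": 0, "wz": 0, "dx": -0.012, "dy": -0.004, "dz": 0.028, "jaw": 1}, {"wx": 0, "wy": 0, "wz": 0, "dx": -0.02, "dy": -0.0065, "dz": 0.045, "jaw": 1}, {"wx": 0, "wy": 0, "wz": 0, "dx": -0.02, "dy": -0.0065, "dz": 0.045, "jaw": 1}, {"wx": 0, "wy": 0, "wz": 0, "dx": 0, "dy": 0, "dz": 0, "jaw": 1}])

```text
clock: 9.62
tcp_pos: [0.4756, 0.0487, 0.3186]
tcp_rot: [[-0.896, 0.172, 0.41], [0.246, 0.96, 0.134], [-0.371, 0.221, -0.902]]
force: [1.0, -0.2, -1.0]
grip_width: 0.0853
```

Run:
```python
from h import *
import cv2
s=st(); np.savez("w7.npz",p=s["tcp_pos"],R=s["tcp_rot"])
im=ctrl.grab_frame("wrist"); cv2.imwrite("pics/w7f.png",im[:,:,::-1]); cv2.imwrite("pics/w7.png",cv2.resize(im[80:280,180:380,::-1],None,fx=3,fy=3,interpolation=cv2.INTER_CUBIC))
im=ctrl.grab_frame("side"); cv2.imwrite("pics/s7f.png",im[:,:,::-1]);cv2.imwrite("pics/s7.png",cv2.resize(im[160:370,250:450,::-1],None,fx=2.8,fy=2.8,interpolation=cv2.INTER_CUBIC))
```

```text
t 9.62 p [0.4756 0.0487 0.3186] q [ 0.036 -0.468 -0.241  1.367  0.12   0.284] F [ 0.96 -0.24 -0.97] T [-0.108  0.373  0.002] w 0.0853
[[-0.896, 0.172, 0.41], [0.246, 0.96, 0.134], [-0.371, 0.221, -0.902]]
```

View pics/w7.png

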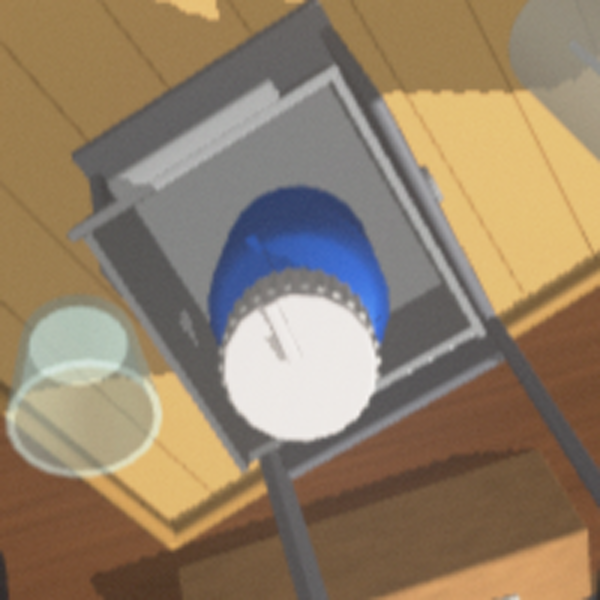

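View pics/s7.png

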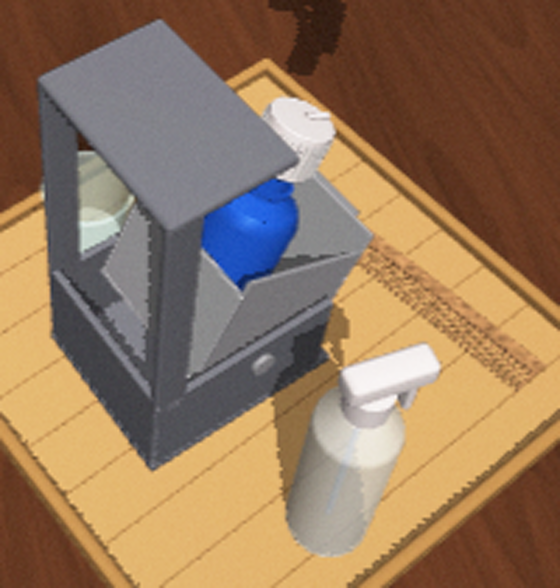

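Run:
```python
from h import *
import cv2
a=cv2.imread("pics/side0.png");b=cv2.imread("pics/s7f.png")
for im in (a,b):
    m=(im[:,:,0].min()<0)|((im.min(2)>140)); m=m.astype(np.uint8); m[:185]=0;m[235:]=0;m[:,:343]=0;m[:,378:]=0
    ys,xs=np.nonzero(m); print(len(ys),xs.mean(),ys.mean(),ys.min(), xs.max())
for d in (.15,.146,.142): print(d,proj("side",goal(v[4],0,d)[0]))
```

```text
573 358.9912739965096 207.66492146596858 193 375
554 358.27436823104694 210.1191335740072 194 376
0.15 [[359.15489901 200.97097906]]
0.146 [[358.04625194 202.89058422]]
0.142 [[356.94463964 204.79800877]]
```

```bash
cat >> h.py <<'E'
def pushpose(x,z,beta=.7,y=0):
    _,R=goal(beta,0,0); L=v[:3]+Rz(v[3])@np.array([x,y,z])
    return L-.022*R[:,2]+.011*R[:,0],R
E
python3 - <<'E'
from h import *
p1,R=pushpose(-.14,.19); delta(p1,R)
p2,_=pushpose(-.105,.110); delta(p2,R,p1,R)
p3,_=pushpose(-.021,.128); delta(p3,R,p2,R); print(p1,p2,p3,R)
E
```

```text
dp [-0.0452 -0.015  -0.0489] rotvec [-0.1997 -0.3322  0.4522] |r| 0.596 rows>= 3.3
dp [ 0.0333  0.0108 -0.08  ] rotvec [0. 0. 0.] |r| 0.0 rows>= 1.3
dp [0.0799 0.026  0.018 ] rotvec [0. 0. 0.] |r| 0.0 rows>= 1.3
[0.43045813 0.0339178  0.26491707] [0.46374053 0.04474746 0.18491707] [0.54361831 0.07073865 0.20291707] [[-0.7273082  -0.30941889  0.61260324]
 [-0.23665662  0.95092584  0.19933312]
 [-0.64421769  0.         -0.76484219]]
```

Call:
carry_out(rows=[{"wx": -0.04, "wy": -0.066, "wz": 0.09, "dx": -0.015, "dy": -0.005, "dz": 0, "jaw": 0}, {"wx": -0.04, "wy": -0.066, "wz": 0.09, "dx": -0.015, "dy": -0.005, "dz": -0.01, "jaw": 0}, {"wx": -0.04, "wy": -0.066, "wz": 0.09, "dx": -0.015, "dy": -0.005, "dz": -0.01, "jaw": 0}, {"wx": -0.04, "wy": -0.066, "wz": 0.09, "dx": 0, "dy": 0, "dz": -0.015, "jaw": 0}, {"wx": -0.04, "wy": -0.068, "wz": 0.092, "dx": 0, "dy": 0, "dz": -0.014, "jaw": 0}, {"wx": 0, "wy": 0, "wz": 0, "dx": 0, "dy": 0, "dz": 0, "jaw": 0}])

```text
clock: 10.48
tcp_pos: [0.4327, 0.0333, 0.261]
tcp_rot: [[-0.734, -0.308, 0.605], [-0.236, 0.951, 0.198], [-0.637, 0.003, -0.771]]
force: [-0.4, -0.4, 0.8]
grip_width: 0.0002
```

Run:
```python
from h import *
import cv2
st()
p2,R=pushpose(-.105,.110); delta(p2,R)
im=ctrl.grab_frame("side"); cv2.imwrite("pics/s8.png",cv2.resize(im[130:330,230:450,::-1],None,fx=2.6,fy=2.6))
```

```text
t 10.47 p [0.4327 0.0333 0.261 ] q [-0.069 -0.846 -0.643  1.12   0.242 -0.299] F [-0.41 -0.45  0.77] T [-0.206  0.611 -0.008] w 0.0002
[[-0.734, -0.308, 0.605], [-0.236, 0.951, 0.198], [-0.637, 0.003, -0.771]]
dp [ 0.031   0.0114 -0.0761] rotvec [ 0.0004 -0.0098  0.0011] |r| 0.01 rows>= 1.3
```

View pics/s8.png

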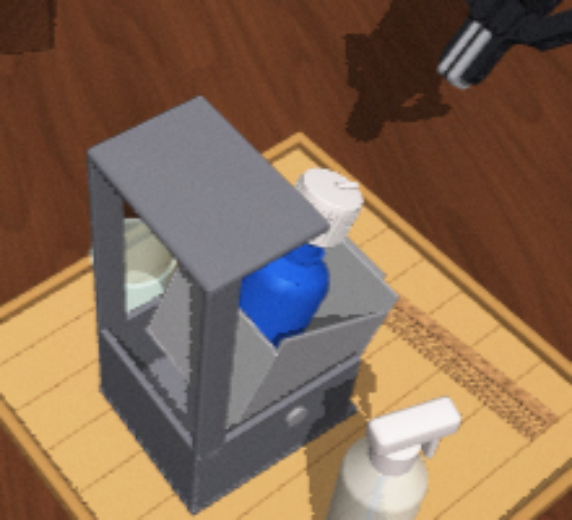

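Run:
```python
from h import *
p1,R=pushpose(-.13,.19,.5); delta(p1,R)
p2,_=pushpose(-.105,.110,.5); delta(p2,R,p1,R)
p3,_=pushpose(-.021,.128,.5); delta(p3,R,p2,R); print(p1,p2,p3,R)
```

```text
dp [0.0092 0.0043 0.0061] rotvec [-0.0618  0.1826  0.0025] |r| 0.193 rows>= 1.1
dp [ 0.0238  0.0077 -0.08  ] rotvec [0. 0. 0.] |r| 0.0 rows>= 1.3
dp [0.0799 0.026  0.018 ] rotvec [0. 0. 0.] |r| 0.0 rows>= 1.3
[0.44223562 0.03775004 0.26921008] [0.46600876 0.04548552 0.18921008] [0.54588653 0.0714767  0.20721008] [[-0.83451593 -0.30941889  0.45589813]
 [-0.27154063  0.95092584  0.14834332]
 [-0.47942554  0.         -0.87758256]]
```

Call:
carry_out(rows=[{"wx": -0.031, "wy": 0.091, "wz": 0.001, "dx": 0.005, "dy": 0.002, "dz": 0.003, "jaw": 0}, {"wx": -0.031, "wy": 0.091, "wz": 0.001, "dx": 0.004, "dy": 0.002, "dz": 0.003, "jaw": 0}, {"wx": 0, "wy": 0, "wz": 0, "dx": 0, "dy": 0, "dz": 0, "jaw": 0}])

```text
clock: 10.9
tcp_pos: [0.4436, 0.0382, 0.2717]
tcp_rot: [[-0.833, -0.311, 0.458], [-0.273, 0.95, 0.149], [-0.482, -0.001, -0.876]]
force: [-0.8, -0.0, -0.7]
grip_width: 0.0002
```

Run:
```python
from h import *
st()
p2,R=pushpose(-.105,.110,.5); delta(p2,R)
```

```text
t 10.9 p [0.4436 0.0382 0.2717] q [-0.003 -0.629 -0.445  1.273  0.151 -0.283] F [-0.82 -0.04 -0.72] T [-0.134  0.414 -0.022] w 0.0002
[[-0.833, -0.311, 0.458], [-0.273, 0.95, 0.149], [-0.482, -0.001, -0.876]]
dp [ 0.0224  0.0073 -0.0825] rotvec [ 0.0004  0.003  -0.002 ] |r| 0.004 rows>= 1.4
```

Call:
carry_out(rows=[{"wx": 0, "wy": 0, "wz": 0, "dx": 0.0055, "dy": 0.002, "dz": -0.02, "jaw": 0}, {"wx": 0, "wy": 0, "wz": 0, "dx": 0.0055, "dy": 0.002, "dz": -0.02, "jaw": 0}, {"wx": 0, "wy": 0, "wz": 0, "dx": 0, "dy": 0, "dz": 0, "jaw": 0}])

```text
clock: 11.28
tcp_pos: [0.4527, 0.0417, 0.2293]
tcp_rot: [[-0.833, -0.311, 0.458], [-0.273, 0.95, 0.149], [-0.482, -0.001, -0.876]]
force: [-0.2, 0.9, 0.2]
grip_width: -0.0001
```

Run:
```python
from h import *
st()
p2,R=pushpose(-.105,.110,.5); delta(p2,R)
```

```text
t 11.28 p [0.4527 0.0417 0.2293] q [ 0.007 -0.629 -0.529  1.189  0.146 -0.273] F [-0.18  0.94  0.16] T [-0.138  0.488 -0.018] w -0.0001
[[-0.833, -0.311, 0.458], [-0.273, 0.95, 0.149], [-0.482, -0.001, -0.876]]
dp [ 0.0134  0.0038 -0.0401] rotvec [ 0.0002  0.0026 -0.0017] |r| 0.003 rows>= 0.7
```

Call:
carry_out(rows=[{"wx": 0, "wy": 0, "wz": 0, "dx": 0.006, "dy": 0.002, "dz": -0.02, "jaw": 0}, {"wx": 0, "wy": 0, "wz": 0, "dx": 0.006, "dy": 0.002, "dz": -0.019, "jaw": 0}, {"wx": 0, "wy": 0, "wz": 0, "dx": 0, "dy": 0, "dz": 0, "jaw": 0}])

```text
clock: 11.65
tcp_pos: [0.4649, 0.0456, 0.1914]
tcp_rot: [[-0.832, -0.311, 0.458], [-0.273, 0.95, 0.149], [-0.482, -0.001, -0.876]]
force: [-0.8, -0.7, 0.5]
grip_width: 0.0001
```

Run:
```python
from h import *
import cv2
s=st()
p2,R=pushpose(-.105,.110,.5); delta(p2,R)
im=ctrl.grab_frame("side"); cv2.imwrite("pics/s9.png",cv2.resize(im[130:330,230:450,::-1],None,fx=2.6,fy=2.6))
im=ctrl.grab_frame("wrist"); cv2.imwrite("pics/w9.png",im[:,:,::-1])
```

```text
t 11.65 p [0.4649 0.0456 0.1914] q [ 0.019 -0.611 -0.593  1.104  0.141 -0.263] F [-0.76 -0.7   0.48] T [-0.189  0.445 -0.012] w 0.0001
[[-0.832, -0.311, 0.458], [-0.273, 0.95, 0.149], [-0.482, -0.001, -0.876]]
dp [ 0.0011 -0.0001 -0.0022] rotvec [ 0.0005  0.0032 -0.002 ] |r| 0.004 rows>= 0.0
```

View pics/s9.png

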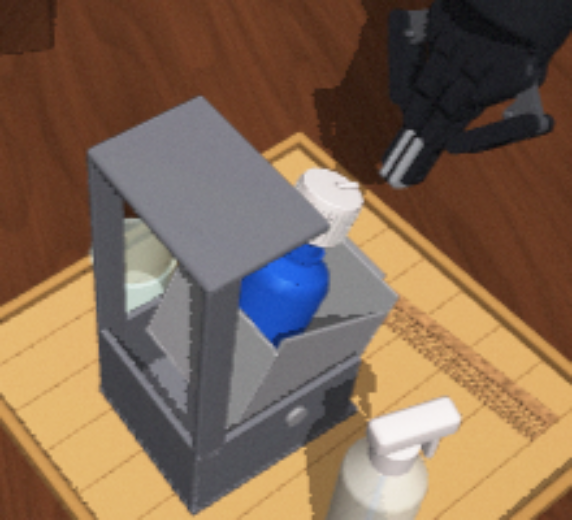

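View pics/w9.png

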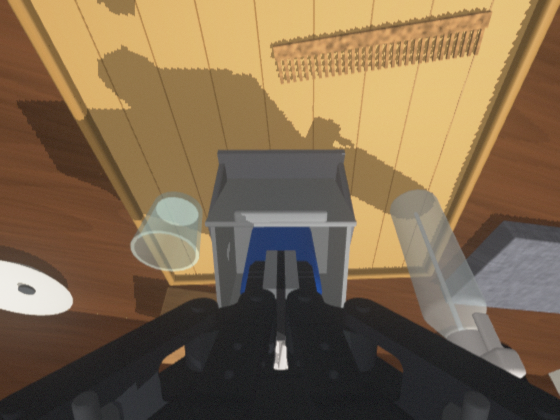

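Run:
```python
from h import *
s=ctrl.get_state(); p,R=s["tcp_pos"],s["tcp_rot"]
for X in (p+.022*R[:,2]-.011*R[:,0],p+.022*R[:,2]+.011*R[:,0]): print(X,(proj("side",X)[0]-[230,130])*2.6)
print((proj("side",goal(v[4],0,.146)[0])-[230,130])*2.6)
```

```text
[0.48474129 0.05180752 0.17916626] [382.70456662 180.14062137]
[0.46645231 0.04578948 0.16852217] [402.47478512 178.70590892]
[[332.92025503 189.51551896]]
```

Call:
carry_out(rows=[{"wx": 0, "wy": 0, "wz": 0, "dx": 0.0095, "dy": 0.0031, "dz": 0, "jaw": 0}, {"wx": 0, "wy": 0, "wz": 0, "dx": 0.0095, "dy": 0.0031, "dz": 0, "jaw": 0}, {"wx": 0, "wy": 0, "wz": 0, "dx": 0.0076, "dy": 0.0025, "dz": 0, "jaw": 0}, {"wx": 0, "wy": 0, "wz": 0, "dx": 0.0076, "dy": 0.0025, "dz": 0, "jaw": 0}, {"wx": 0, "wy": 0, "wz": 0, "dx": 0.0057, "dy": 0.0019, "dz": 0.0012, "jaw": 0}, {"wx": 0, "wy": 0, "wz": 0, "dx": 0.0057, "dy": 0.0019, "dz": 0.0012, "jaw": 0}, {"wx": 0, "wy": 0, "wz": 0, "dx": 0.0057, "dy": 0.0019, "dz": 0.0012, "jaw": 0}])

```text
clock: 12.62
tcp_pos: [0.5171, 0.0626, 0.1953]
tcp_rot: [[-0.832, -0.312, 0.459], [-0.274, 0.95, 0.149], [-0.482, -0.002, -0.876]]
force: [-2.6, -0.7, 1.4]
grip_width: 0.0003
```

```bash
cat >> h.py <<'E'
def L():
    s=st();p,R=s["tcp_pos"],s["tcp_rot"]; X=p+.022*R[:,2]-.011*R[:,0]
    print("L caddy",(Rz(v[3]).T@(X-v[:3])).round(4),"F caddy",(Rz(v[3]).T@s["force"]).round(2))
E
python3 - <<'E'
from h import *
import cv2
L()
im=ctrl.grab_frame("side"); cv2.imwrite("pics/s10.png",cv2.resize(im[130:330,230:450,::-1],None,fx=2.6,fy=2.6))
E
```

```text
t 12.62 p [0.5171 0.0626 0.1953] q [ 0.059 -0.471 -0.504  1.048  0.122 -0.228] F [-2.59 -0.66  1.42] T [-0.269  0.803  0.039] w 0.0003
[[-0.832, -0.312, 0.459], [-0.274, 0.95, 0.149], [-0.482, -0.002, -0.876]]
L caddy [-0.0511  0.0005  0.1162] F caddy [-2.66  0.18  1.42]
```

View pics/s10.png

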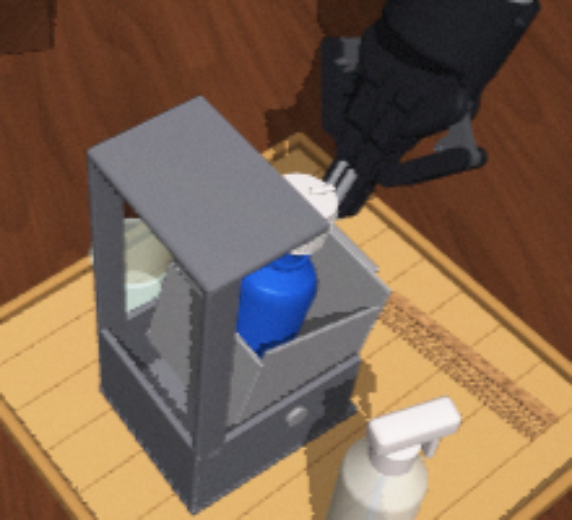

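Call:
carry_out(rows=[{"wx": 0, "wy": 0, "wz": 0, "dx": 0.0057, "dy": 0.0019, "dz": 0.002, "jaw": 0}, {"wx": 0, "wy": 0, "wz": 0, "dx": 0.0057, "dy": 0.0019, "dz": 0.002, "jaw": 0}, {"wx": 0, "wy": 0, "wz": 0, "dx": 0.0057, "dy": 0.0019, "dz": 0.002, "jaw": 0}, {"wx": 0, "wy": 0, "wz": 0, "dx": 0.0048, "dy": 0.0015, "dz": 0.001, "jaw": 0}, {"wx": 0, "wy": 0, "wz": 0, "dx": 0, "dy": 0, "dz": 0, "jaw": 0}])

```text
clock: 13.3
tcp_pos: [0.539, 0.0698, 0.2021]
tcp_rot: [[-0.832, -0.312, 0.459], [-0.274, 0.95, 0.149], [-0.482, -0.002, -0.876]]
force: [-0.2, -0.4, 0.8]
grip_width: -0.0002
```

Run:
```python
from h import *
L()
```

```text
t 13.3 p [0.539  0.0698 0.2021] q [ 0.073 -0.412 -0.453  1.039  0.115 -0.216] F [-0.16 -0.37  0.75] T [-0.167  0.431  0.053] w -0.0002
[[-0.832, -0.312, 0.459], [-0.274, 0.95, 0.149], [-0.482, -0.002, -0.876]]
L caddy [-0.028   0.0006  0.123 ] F caddy [-0.26 -0.3   0.75]
```

Call:
carry_out(rows=[{"wx": 0, "wy": 0, "wz": 0, "dx": 0.0038, "dy": 0.0012, "dz": 0.001, "jaw": 0}, {"wx": 0, "wy": 0, "wz": 0, "dx": 0.0028, "dy": 0.0009, "dz": 0.001, "jaw": 0}, {"wx": 0, "wy": 0, "wz": 0, "dx": 0, "dy": 0, "dz": 0, "jaw": 0}])

```text
clock: 13.68
tcp_pos: [0.5453, 0.0718, 0.204]
tcp_rot: [[-0.832, -0.312, 0.459], [-0.274, 0.95, 0.149], [-0.482, -0.002, -0.876]]
force: [-0.4, -0.1, -0.2]
grip_width: -0.0002
```

Run:
```python
from h import *
import cv2
L()
im=ctrl.grab_frame("side"); cv2.imwrite("pics/s11.png",cv2.resize(im[130:330,230:450,::-1],None,fx=2.6,fy=2.6))
```

```text
t 13.68 p [0.5453 0.0718 0.204 ] q [ 0.077 -0.396 -0.438  1.037  0.113 -0.212] F [-0.43 -0.08 -0.21] T [-0.125  0.504 -0.054] w -0.0002
[[-0.832, -0.312, 0.459], [-0.274, 0.95, 0.149], [-0.482, -0.002, -0.876]]
L caddy [-0.0214  0.0005  0.1249] F caddy [-0.43  0.05 -0.21]
```

View pics/s11.png

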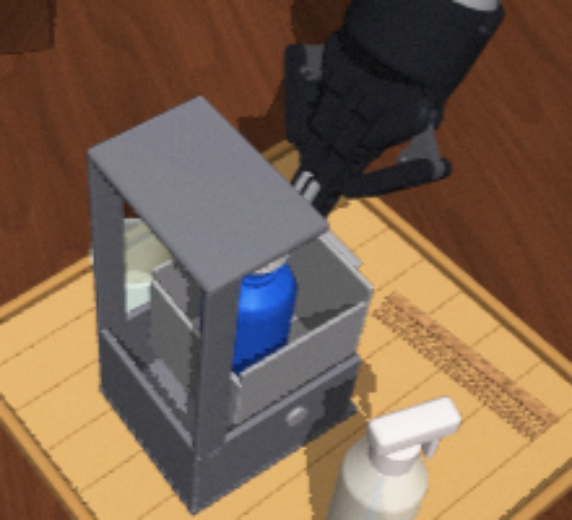

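Call:
carry_out(rows=[{"wx": 0, "wy": 0, "wz": 0, "dx": 0.0019, "dy": 0.0006, "dz": 0, "jaw": 0}, {"wx": 0, "wy": 0, "wz": 0, "dx": 0.0019, "dy": 0.0006, "dz": 0, "jaw": 0}, {"wx": 0, "wy": 0, "wz": 0, "dx": 0, "dy": 0, "dz": 0, "jaw": 0}])

```text
clock: 14.1
tcp_pos: [0.5481, 0.0727, 0.2039]
tcp_rot: [[-0.833, -0.311, 0.457], [-0.274, 0.95, 0.148], [-0.48, -0.002, -0.877]]
force: [-13.1, -4.5, 4.8]
grip_width: -0.0001
```

Run:
```python
from h import *
L()
```

```text
t 14.1 p [0.5481 0.0727 0.2039] q [ 0.079 -0.387 -0.432  1.037  0.112 -0.21 ] F [-13.11  -4.5    4.85] T [-0.636  2.217  0.045] w -0.0001
[[-0.833, -0.311, 0.457], [-0.274, 0.95, 0.148], [-0.48, -0.002, -0.877]]
L caddy [-0.0185  0.0005  0.1247] F caddy [-13.86  -0.22   4.85]
```

Call:
carry_out(rows=[{"wx": 0, "wy": 0, "wz": 0, "dx": -0.0095, "dy": -0.0031, "dz": 0, "jaw": 0}, {"wx": 0, "wy": 0, "wz": 0, "dx": -0.02, "dy": -0.0065, "dz": 0.005, "jaw": 0}, {"wx": 0, "wy": 0, "wz": 0, "dx": -0.03, "dy": -0.01, "dz": 0.02, "jaw": 0}, {"wx": 0, "wy": 0, "wz": 0, "dx": -0.03, "dy": -0.01, "dz": 0.03, "jaw": 0}, {"wx": 0, "wy": 0, "wz": 0, "dx": 0, "dy": 0, "dz": 0, "jaw": 0}])

```text
clock: 14.72
tcp_pos: [0.4593, 0.0429, 0.2629]
tcp_rot: [[-0.829, -0.311, 0.464], [-0.273, 0.95, 0.148], [-0.488, -0.004, -0.873]]
force: [0.2, 0.0, 0.3]
grip_width: 0.0
```

Run:
```python
from h import *
import cv2
L()
for n in("side","top","wrist"):
    im=ctrl.grab_frame(n); cv2.imwrite(f"pics/{n}12f.png",im[:,:,::-1])
    if n=="side": cv2.imwrite("pics/s12.png",cv2.resize(im[160:370,250:450,::-1],None,fx=2.8,fy=2.8,interpolation=cv2.INTER_CUBIC))
    if n=="top": cv2.imwrite("pics/t12.png",cv2.resize(im[150:350,110:360,::-1],None,fx=3,fy=3,interpolation=cv2.INTER_CUBIC))
def b(x,y,z,q):
    return v[:3]+Rz(v[3])@np.array([x*np.cos(q)-z*np.sin(q),y,x*np.sin(q)+z*np.cos(q)])
B=lambda x,y,z,q=0:b(x/1e3,y/1e3,z/1e3,q)
s=ctrl.get_state()
for q in(0,.05,.1):
  for c in [(-60,49,85),(-60,-49,85),(-67,30,85)]:
    print(q,c,"side z",((proj("side",B(*c,q))[0]-[250,160])*2.8).round(0),"top z",((proj("top",B(*c,q))[0]-[110,150])*3).round(0),"wrist",wproj(s["tcp_pos"],s["tcp_rot"],B(*c,q))[0].round(0))
```

```text
t 14.72 p [0.4593 0.0429 0.2629] q [ 0.011 -0.603 -0.452  1.232  0.144 -0.27 ] F [0.25 0.03 0.27] T [-0.118  0.378 -0.   ] w 0.0
[[-0.829, -0.311, 0.464], [-0.273, 0.95, 0.148], [-0.488, -0.004, -0.873]]
L caddy [-0.112  -0.0004  0.1839] F caddy [ 0.25 -0.05  0.27]
0 (-60, 49, 85) side z [344. 228.] top z [351. 433.] wrist [342. 219.]
0 (-60, -49, 85) side z [241. 121.] top z [530. 376.] wrist [219. 218.]
0 (-67, 30, 85) side z [332. 201.] top z [390. 435.] wrist [319. 212.]
0.05 (-60, 49, 85) side z [348. 228.] top z [354. 440.] wrist [343. 212.]
0.05 (-60, -49, 85) side z [246. 122.] top z [532. 384.] wrist [219. 212.]
0.05 (-67, 30, 85) side z [336. 201.] top z [392. 442.] wrist [319. 206.]
0.1 (-60, 49, 85) side z [353. 228.] top z [356. 447.] wrist [343. 206.]
0.1 (-60, -49, 85) side z [250. 123.] top z [534. 391.] wrist [219. 205.]
0.1 (-67, 30, 85) side z [341. 202.] top z [395. 449.] wrist [319. 199.]
```

View pics/s12.png

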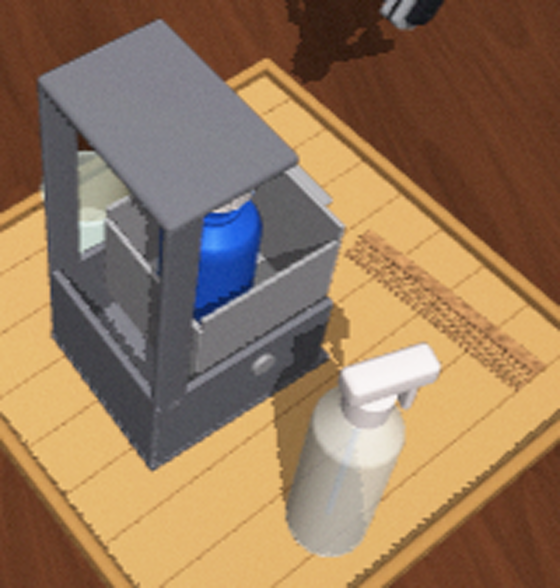

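View pics/t12.png

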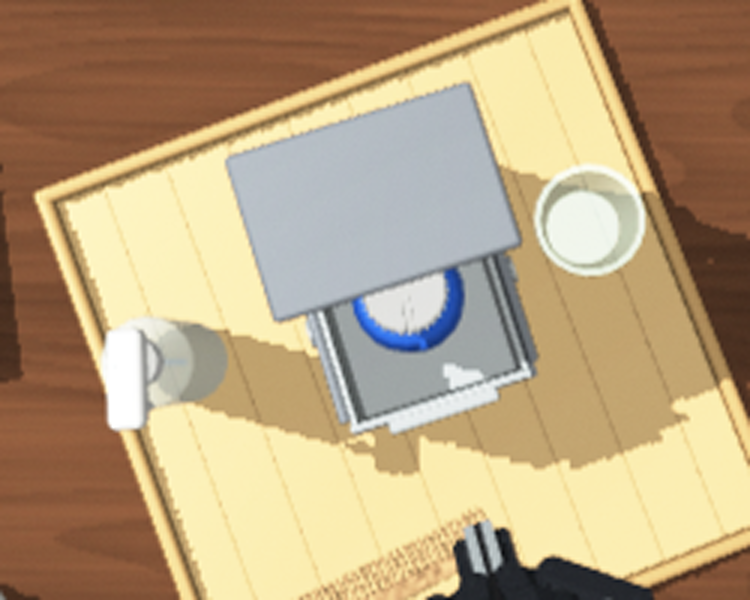

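View pics/wrist12f.png

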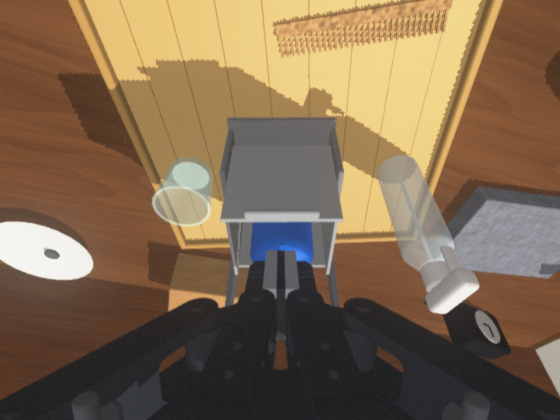

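Run:
```python
import cv2
from h import *
im=cv2.imread("pics/top12f.png")[235:280,220:275]; cv2.imwrite("pics/t12z.png",cv2.resize(im,None,fx=12,fy=12,interpolation=cv2.INTER_CUBIC))
for d in(.146,.15):
  c=goal(0,0,d)[0]; f=Rz(v[3])@np.array([-1,0,0])
  print(d,(proj("top",c)[0]-[220,235])*12,(proj("top",c+.021*f)[0]-[220,235])*12)
```

```text
0.146 [292.37124729 139.58545477] [343.18013333 304.51016531]
0.15 [291.29451505 138.14297653] [342.37438242 303.95228453]
```

View pics/t12z.png

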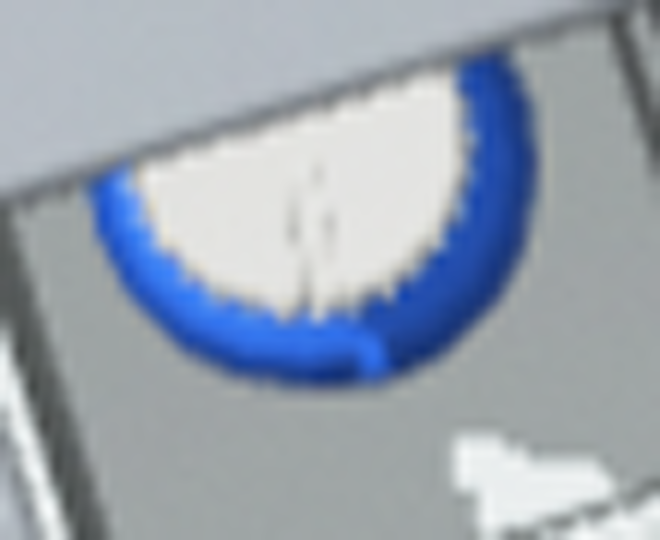

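Run:
```python
from h import *
st(); print(ctrl.job_done())
```

```text
t 14.88 p [0.4597 0.0434 0.2587] q [ 0.013 -0.598 -0.455  1.23   0.143 -0.269] F [0.37 0.5  0.2 ] T [-0.113  0.413 -0.007] w -0.0002
[[-0.832, -0.312, 0.459], [-0.274, 0.95, 0.149], [-0.482, -0.002, -0.876]]
the job is handed in; nothing more can be done
None
```

The cap is locked, the bin is shut, and the job was handed in at about 15 s on the robot's clock.

**Cap:** I gripped it along the leaning bottle axis and pressed it to the bottom, about 25 N along the axis. I then turned it clockwise by about 1.1 rad until it slipped in the jaws at the end stop. After release, the side view showed it still about 4 mm down. Its rib sat about 9° past the shoulder rib, within the 15° limit.

**Bin:** I pushed the cap's front with closed fingertips until the force rose to about 14 N at the stop, then backed off. In the top and side pictures the bin's edges match the shut position to within about 0.02 rad.

**Other objects:** The spray bottle and the votive stand in the same place in the before and after pictures. The robot was clear of everything when I handed in.

Three things did not go as planned, none affecting the result:
- **Refused call:** my first move call was refused because rows need every key.
- **Joint range:** a first, steeper tilt for the push brought joint 2 to -0.846, close to its -0.85 limit. I used a shallower tilt instead.
- **Pose fit:** my fit of the caddy's pose left up to about 3 pixels of error in a few corners. Wrist-camera checks agreed with the fit to about 2 mm.

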